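File two seed sample boxes in the sloped rack

ROBOT

A 6-joint arm with a two-finger parallel gripper is mounted at the origin on the work surface. World frame = base frame: x ahead of the robot, y to its left, z up, the work surface at z = 0. Lengths are in m, angles in rad, forces in N, time in s.
With the tool pointing down it reaches from about 0.35 to 0.85 m from the base axis. Payload 8.1 kg.
Tool frame: the origin (TCP) lies at the very end of the fingers, on their centre line; the grasp point (between the pads) lies 19 mm behind it; z points along the fingers, y is the line along which they close (so a half turn about z gives the same grasp; the last joint's range is limited). The gripper opens to 93 mm and grips with 3 to 60 N. Pads are 15 mm wide; open, the fingers measure 128 mm over their backs; the gripper's body (75 mm by 188 mm) begins 65 mm behind the grasp point.
Start: joints at [1.256, 0.13, 1.488, -0, 1.523, -0.085], TCP at [0.137, 0.584, 0.219] pointing down, gripper open.
Joint ranges: [-2.96, 2.96], [-0.89, 2.26], [0.02, 2.5], [-1.34, 4.48], [0, 2.73], [-2.66, 2.66]. Speed limits (rad/s): [2.39, 2.39, 2.79, 3.14, 3.14, 3.14].

INTERFACE

Orientations are given as a rotation vector (axis times angle).
In Python, from plant import read_state, eyes, workorder gives the robot as it stands. The module is installed in compiled form; this text tells all that it offers.
- The arm moves only by the tool play_rows, never from a script. Its argument "targets" is one flat list of numbers, 4 for each row, row after row: the shift along the tool's x, y, z in cm, then the turn about the tool's z in degrees. In form: [dx, dy, dz, roll, dx, dy, dz, roll, ...]. A call has 1 to 8 rows; each row is the pose to reach, as a shift and turn from the pose commanded when the call began, along the tool's axes at that moment; what a row does not reach only later rows make up. A row lasts 1/12 s, in which the tool goes at most 41.7 mm and 7.16 degrees, less where a joint would pass 70% of its speed; a pose out of reach is approached as far as the arm can. A call with a gripper value outside its range is refused whole. "grip" is the finger opening in cm, from 0 to 9.3, set as the call begins (left out, the last holds). The fingers move at their own pace and stop on an object; "grip_force" is the grip in N (left out, the last holds). Time passes only in rows, so rows that repeat a pose let the fingers close. It gives the time, the measured TCP pose, the force, the opening and the grip force at its end, in the units of the state.
- read_state(): the state, without advancing time (a new reading comes with each control period).
- eyes.read_camera(name): name is "scene" or "top" or "wrist"; returns a dict with "image" (420x560x3 uint8, red, green, blue), "vfov" (degrees; the focal length in pixels is half the picture's height over the tangent of half this angle, whatever the lens; pixels are square), "cx", "cy" (the principal point, pixels), "k1" (the pictures are not rectified: a ray, as slopes to the right and down, at radius r is drawn at 1 + k1 r^2 times it, then the intrinsics apply), "cam_to_world" (4x4, takes a point from camera to world coordinates); the wrist camera has in their place "T_tool_cam" (4x4, takes a point from camera to tool coordinates, whose origin is the TCP and whose axes are the flange's). Camera axes: x right, y up, looking along -z (the intrinsics and any distortion apply to the point x, -y, -z); pixel columns grow to the right and rows downward; lengths in m; the calibration is good to about 2 mm. A picture is of the moment at which its call begins: read the wrist's pose just before it. There is no depth.
- workorder.close_job(): hands the job in; it is judged then, once.
The state is a dict: "t": time; "q": joint angles; "dq": joint speeds; "joint_torque": joint torques, N m; "tool_pos": TCP position; "orientation": TCP orientation; "force": force on the tool from outside, world axes, zero at the start; "wrist_torque": the same for the moment, N m; "opening": finger opening in m; "gripper_force": force on a finger pad.
Only numpy, scipy, OpenCV 4.12 (cv2) and the standard library are available. Lean on these libraries where they do the work, as an engineer would, in place of code of your own. Each camera call takes 0.05 s, during which the arm holds its last target. There are 200 camera calls.

TASK

File the yellow-lidded and the blue-lidded seed sample box in the sloped rack, each lid up in the lane of its own colour: lay the box lengthwise on the open upper end of the lane, then slide it down under the clear cover until it rests fully home against the lane's stop. Push gently, since the stops are delicate, and leave the green box and everything else on the bench as they stand.

Things in the scene. Friction and masses are not known exactly. Their poses are not given: they have to be found in the camera images.
- yellow_box: Closed sample box with a yellow lid, 80 long (its x) x 46 wide (its y) x 34 high (its z), about 0.2 kg (0.14 to 0.28), plain rigid sides all the way up, either end may lead. Origin: centre of its underside; it starts flat on the bench to the left or right of the rack.
- blue_box: The same box with a blue lid. Origin: centre of its underside.
- green_box: Third such box, green lid, already filed in the green lane; leave it. Its axes are not tilted with the slope: z stays vertical when it is filed. Origin: centre of its underside.
- rack: Fixed rack: three parallel straight lanes sloping 15 degrees down towards the rack's +x (away from the robot), centre lines at rack y -66, 0, +66. Origin on the bench; z vertical, x horizontal. s = mm along the slope: the floor is 60 high at s = 0, right above the origin, and runs from s = -160 (upper end, 101 high) to 175. Ribs 6 thick, 8 high leave each lane 60 wide.
- cover_edge (a point): Middle of the lower front edge of the clear cover: a sheet 4 thick over s = 0 to 177, its underside 58 above the lane floor, square to it, with clear side walls outside the outer lanes. Above s = 0 the lanes are open. A box does not slide by its own weight: it must be pushed, and the fingers must lean to follow it under the cover.
- yellow_stop: Shows which lane is yellow. Origin: on that lane's floor, centre line, s = 0; axes as the rack's. A yellow tag (12 long, 50 wide) sits on the cover's front edge, reaching 74 above the lane floor. The back stop is a yellow paddle, 42 wide, 26 high, under the cover; its setting varies and is not given: a box that is home has its upper end face somewhere from s = 29 to 43.
- yellow_lane_top (a point): Point on the yellow lane's floor, centre line, at its upper open end (s = -160).
- blue_stop: The same for the blue lane, with a blue tag and paddle, set by itself.
- blue_lane_top (a point): Point on the blue lane's floor, centre line, at its upper open end (s = -160).
- green_stop: The green lane's tag and stop (full). Origin as for the others.
- yellow_paddle (a joint): Travel of the yellow stop's sprung paddle, m: 0 = free, 0.005 = fully in, as when a box is home. It gives these 5 mm with under 0.5 N; then the stop is firm, on a rubber buffer that yields 1 mm per 5 N. More than 20 N on a stop is too much. A home box stays home when let go.
- blue_paddle (a joint): The same for the blue stop.
- jar: Amber glass jar, 56 diameter, 85 high, on the bench. Origin: centre of its underside.
- dish: Shallow glass dish, 90 diameter, 16 high, on the bench. Origin: centre of its underside.
- scoop: Steel spoon, 160 long, lying on the bench. Origin near its middle, on the bench.
- bin: Yellow open catch bin, 110 x 90 x 75 high, on the bench. Origin: centre of its underside.
Mind the look-alikes: they are no part of the job. What is shaped like the yellow_box but turquoise is not meant.

How it is judged:
At the end, for the whole second after the job is handed in: Each of the two boxes lies lid up on the floor of its own colour's lane (centre within 12 mm of the lane's centre line, lengthwise within about 9 degrees), its stop's paddle pushed in by more than 3.5 of its 5 mm, at rest; the green box and the jar, dish, scoop and bin are where they stood (value of joint each of yellow_paddle, blue_paddle above 0.0035 m and x of yellow_box in the frame of yellow_stop between 0.055 and 0.092 m and y of yellow_box in the frame of yellow_stop between -0.012 and 0.012 m and angle between yellow_box's own z axis and vertical between 0.2 and 0.33 rad and angle between the x axis of yellow_box and the x axis of yellow_stop, either way round below 0.305 rad and linear speed of each of yellow_box, blue_box below 0.01 m/s and x of blue_box in the frame of blue_stop between 0.055 and 0.092 m and y of blue_box in the frame of blue_stop between -0.012 and 0.012 m and angle between blue_box's own z axis and vertical between 0.2 and 0.33 rad and angle between the x axis of blue_box and the x axis of blue_stop, either way round below 0.305 rad); the robot touches nothing.
It fails at once if a stop pushed with more than 20 N (contact force between any of yellow_box, the fingers and yellow_stop above 20 N or contact force between any of blue_box, the fingers and blue_stop above 20 N).
It fails at once if the filed green box shifted by more than 6 mm (distance of green_box from where it was at the start of the episode above 0.006 m).
It fails at once if a bystander on the bench moved by more than 20 mm (distance of any of jar, dish, scoop, bin from where it was at the start of the episode above 0.02 m).
It also fails if it takes over 72 s, if anything falls off the work surface, if the arm or the gripper's body presses on something with over 40 N, if the wrist force passes 120 N, or if a joint passes its speed limit or range.

## Working session

There is one attempt and no reset: what is moved stays moved. The work goes in short steps, Python scripts to look and compute and a tool call to move; the robot and the scene stay as the last step left them, time stands still between calls to the robot, and variables do not carry over. Pictures are saved under pics/ and viewed, at most 10 in all, crops included, and the job is handed in when it is done.

Besides the shell and the picture viewer there is one more tool, called after "Call:" by a JSON object that holds its "api" and its "payload", one argument or row to a line. play_rows: Moves the arm, as the interface text tells. Its arguments: {"type":"object","properties":{"targets":{"type":"array"},"grip":{"type":"number"},"grip_force":{"type":"number"}},"required":["targets"]}

```bash
mkdir -p pics; ls
python3 - <<'E'
from plant import read_state, eyes
import cv2,pickle
print(read_state())
d={}
for n in("scene","top","wrist"):
    c=eyes.read_camera(n); d[n]=c
    print(n,{k:v for k,v in c.items() if k!="image"})
    cv2.imwrite(f"pics/{n}0.png",c["image"][:,:,::-1])
pickle.dump(d,open("c0.pkl","wb"))
E
```

```text
pics
{'t': 0.0, 'q': array([ 1.25562106e+00,  1.31131162e-01,  1.48928955e+00,  2.41048234e-05,
        1.52302793e+00, -8.53986002e-02]), 'dq': array([ 0.00039653,  0.00020683, -0.00117365,  0.00082822,  0.00036641,
        0.00166475]), 'joint_torque': array([-1.82178635e-03, -5.59834778e+01, -4.91764355e+01,  7.67866359e-02,
        3.49977915e-02, -1.20322984e-04]), 'tool_pos': array([0.13644288, 0.58368041, 0.21759975]), 'orientation': array([-3.60095511e-01, -3.12049024e+00,  2.84921502e-03]), 'force': array([-0.08030658, -0.45300943,  0.32121301]), 'wrist_torque': array([ 0.03917576,  0.00136255, -0.0130199 ]), 'gripper_force': 0.0, 'opening': 0.09274483538658188}
scene {'vfov': 48.77897826521026, 'cx': 278.32714296172577, 'cy': 208.86712066505993, 'k1': -0.08774214271900464, 'cam_to_world': array([[ 0.47082541, -0.61624493,  0.63132054,  1.40307638],
       [ 0.8821496 ,  0.33829095, -0.32767563, -0.37896793],
       [-0.01164158,  0.71119717,  0.70289619,  0.98701915],
       [ 0.        ,  0.        ,  0.        ,  1.        ]])}
top {'vfov': 57.67699115170272, 'cx': 279.3274231947625, 'cy': 209.07737977451274, 'k1': -0.10301996542773263, 'cam_to_world': array([[ 0.02438103,  0.99577428, -0.08853891,  0.50086348],
       [-0.99946821,  0.02236125, -0.02373316,  0.02472976],
       [-0.02165303,  0.08907047,  0.99578994,  1.11666233],
       [ 0.        ,  0.        ,  0.        ,  1.        ]])}
wrist {'vfov': 65.10912863783824, 'cx': 278.79221315343665, 'cy': 207.71728801961896, 'k1': -0.04570214162192509, 'T_tool_cam': array([[ 7.86636386e-04,  9.64854748e-01,  2.62782605e-01,
         7.36250412e-02],
       [ 9.99999338e-01, -9.79759976e-04,  6.03883958e-04,
        -1.71606481e-04],
       [ 8.40124182e-04,  2.62781956e-01, -9.64854879e-01,
        -1.68198698e-01],
       [ 0.00000000e+00,  0.00000000e+00,  0.00000000e+00,
         1.00000000e+00]])}
```

View pics/top0.png

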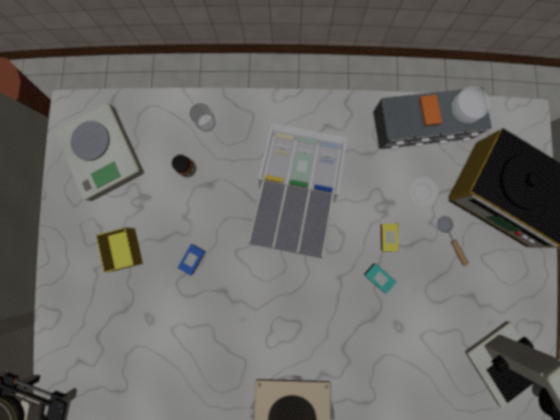

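View pics/scene0.png

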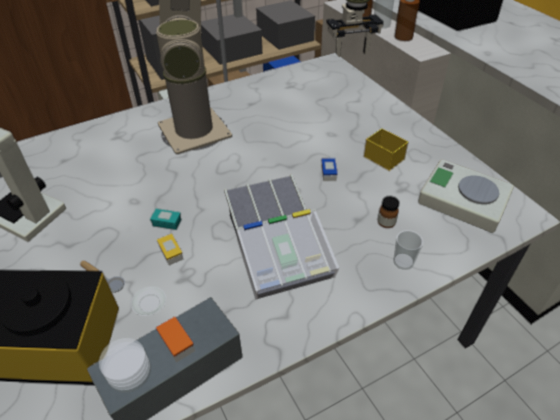

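The top view shows the yellow box at (390,237), the blue box at (191,259) and the turquoise look-alike at (380,278). The tags are yellow (275,179), green (299,184) and blue (323,188), so the yellow lane is on the left and the blue lane on the right. The yellow candidates are the box at (390,237), which is box-shaped with a yellow lid and so fits, and the open bin at (120,250), which does not. I'll confirm in one enlarged crop.

```bash
python3 - <<'E'
import pickle,cv2,numpy as np
im=pickle.load(open("c0.pkl","rb"))["top"]["image"][:,:,::-1]
def cr(x,y,w,h,s):return cv2.resize(im[y:y+h,x:x+w],None,fx=s,fy=s,interpolation=cv2.INTER_CUBIC)
a=cr(245,120,110,140,4) #440x560
b=cr(170,235,45,35,8) #360x280
c=cr(365,215,45,35,8)
out=np.hstack([a,np.vstack([b,c])])
cv2.imwrite("pics/crop1.png",out);print(out.shape)
E
cat > h.py <<'E'
import numpy as np,cv2
from scipy.spatial.transform import Rotation as R
from plant import read_state,eyes
def wristT(st,c):
    T=np.eye(4);T[:3,:3]=R.from_rotvec(st["orientation"]).as_matrix();T[:3,3]=st["tool_pos"]
    return T@c["T_tool_cam"]
def ray(c,uv,T):
    f=210/np.tan(np.radians(c["vfov"]/2)); d=(np.array(uv,float)-[c["cx"],c["cy"]])/f
    p=d.copy()
    for _ in range(20): p=d/(1+c["k1"]*(p@p))
    v=T[:3,:3]@[p[0],-p[1],-1]; return T[:3,3],v
def onz(c,uv,z,T=None):
    o,v=ray(c,uv,c["cam_to_world"] if T is None else T); return o+v*(z-o[2])/v[2]
def proj(c,P,T=None):
    T=c["cam_to_world"] if T is None else T
    q=(np.array(P)-T[:3,3])@T[:3,:3]; p=np.stack([q[...,0],-q[...,1]],-1)/-q[...,2:3]
    f=210/np.tan(np.radians(c["vfov"]/2)); r2=(p**2).sum(-1,keepdims=True)
    return p*(1+c["k1"]*r2)*f+[c["cx"],c["cy"]]
E
```

```text
(560, 800, 3)
```

View pics/crop1.png

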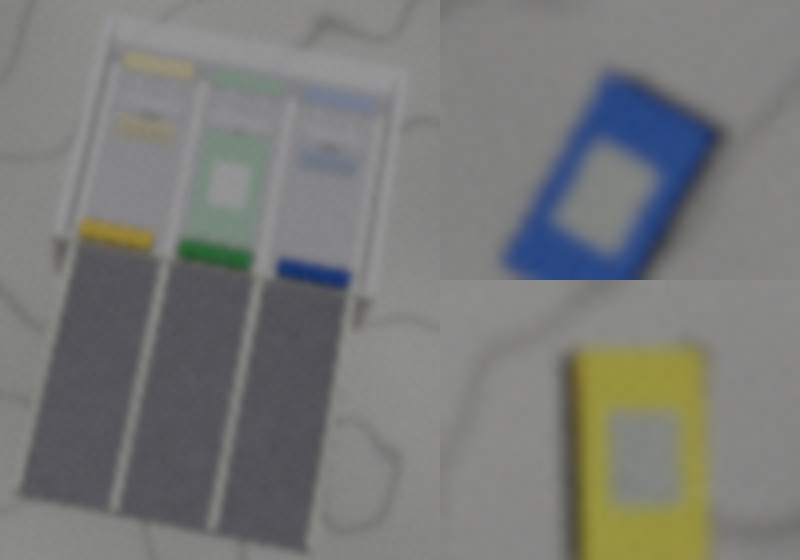

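The crop confirms both boxes: solid lids, blue and yellow, each with a label. Rib ends are at crop (115,510) and (212,530); the yellow tag's foot is at (117,247), green (215,266) and blue (313,284). Next I'll compute the poses.

```bash
cat > m.py <<'E'
import pickle
from h import *
from scipy.optimize import least_squares
c=pickle.load(open("c0.pkl","rb"))["top"]
C,S=np.cos(np.radians(15)),np.sin(np.radians(15))
def rp(s,y,h): return np.array([s*C+h*S,y,.06-s*S+h*C])
def rw(p,P):
    a=p[2];M=np.array([[np.cos(a),-np.sin(a),0],[np.sin(a),np.cos(a),0],[0,0,1]]); return P@M.T+[p[0],p[1],0]
if __name__=="__main__":
    px=np.array([[115,510],[212,530],[117,247],[215,266],[313,284],[80,248-9],[347,289]])/4+[245,120]
    px=px[:5]
    P=np.array([rp(-.16,.033,.008),rp(-.16,-.033,.008),rp(0,.066,.062),rp(0,0,.062),rp(0,-.066,.062)])
    r=least_squares(lambda p:(proj(c,rw(p,P))-px).ravel(),[.5,0,-.15])
    print("rack",r.x,np.degrees(r.x[2]),r.fun.round(1))
    hsv=cv2.cvtColor(c["image"],cv2.COLOR_RGB2HSV)
    for n,lo,hi,roi in(("blue",(105,120,60),(130,255,255),(170,235,215,285)),("yellow",(18,110,90),(35,255,255),(370,210,412,262))):
        x0,y0,x1,y1=roi; m=cv2.inRange(hsv,lo,hi)[y0:y1,x0:x1]
        k=max(cv2.findContours(m,0,1)[0],key=cv2.contourArea)[:,0]+[x0,y0]
        w=np.array([onz(c,p,.034)[:2]for p in k],np.float32)
        print(n,cv2.minAreaRect(w*1000))
E
python3 m.py
```

```text
rack [ 0.63407826  0.00187743 -0.17556101] -10.058904819123159 [-0.  -0.4  0.3 -0.4 -0.1  0.1 -0.1  0.2 -0.   0.6]
blue ((447.92138671875, 299.388427734375), (43.29647445678711, 76.96759033203125), 62.533409118652344)
yellow ((524.6456909179688, -264.4630432128906), (74.35723876953125, 43.20905303955078), 0.23969638347625732)
```

```bash
cat > go.py <<'E'
# usage: go.py x y z yawOfToolY(deg)  -> tool-axis shift (cm), roll (deg)
import sys
from h import *
s=read_state(); M=R.from_rotvec(s["orientation"]).as_matrix()
x,y,z,a=map(float,sys.argv[1:5])
d=M.T@(np.array([x,y,z])-s["tool_pos"])*100
cur=np.degrees(np.arctan2(M[1,1],M[0,1])); r=(cur-a+90)%180-90
print("t",round(s["t"],2),"pos",s["tool_pos"].round(4),"yaw",cur.round(1),"tilt z",M[:,2].round(3),"op",round(s["opening"],4),"F",s["force"].round(1))
print("shift cm",d.round(2),"roll",r.round(1),"rows",np.linalg.norm(d)/4.17)
E
python3 go.py .448 .2994 .15 62.5
```

```text
t 0.15 pos [0.1365 0.5838 0.2178] yaw 76.8 tilt z [-0.    -0.001 -1.   ] op 0.093 F [-0.2 -0.7  0.3]
shift cm [-36.81 -20.59   6.81] roll 14.3 rows 10.245207181305663
```

Call:
{"api": "play_rows", "payload": {
  "targets": [-9,-5,1,0,-18,-10,2,0,-27,-15,4,0,-30,-16.8,5,0,-33,-18.5,6,0,-36,-20,6.5,0,-36.8,-20.6,6.8,0,-36.8,-20.6,6.8,0],
  "grip": 8
}}

```text
t: 0.82
tool_pos: [0.3809, 0.3607, 0.1674]
orientation: [0.36, 3.121, 0.0]
force: [1.1, -0.1, 0.3]
opening: 0.0801
gripper_force: 0.0
```

Call:
{"api": "play_rows", "payload": {
  "targets": [-7.4,-4.1,1.2,7,-7.4,-4.1,1.2,14.3,-7.4,-4.1,1.2,14.3,-7.4,-4.1,1.2,14.3]
}}

```text
t: 1.15
tool_pos: [0.4436, 0.3036, 0.155]
orientation: [-0.751, -3.049, 0.002]
force: [-0.2, 0.3, -0.3]
opening: 0.0797
gripper_force: 0.0
```

```bash
python3 go.py .448 .2994 .15 62.5
python3 - <<'E'
from h import *
s=read_state(); c=eyes.read_camera("wrist"); T=wristT(s,c)
hsv=cv2.cvtColor(c["image"],cv2.COLOR_RGB2HSV)
m=cv2.inRange(hsv,(105,120,50),(130,255,255)); k=max(cv2.findContours(m,0,1)[0],key=cv2.contourArea)[:,0]
print(k.min(0),k.max(0),cv2.minAreaRect(np.array([onz(c,p,.034,T)[:2]for p in k],np.float32)*1000))
E
```

```text
t 1.15 pos [0.4436 0.3036 0.155 ] yaw 62.3 tilt z [-0.001 -0.001 -1.   ] op 0.0797 F [-0.2  0.3 -0.3]
shift cm [-0.58 -0.17  0.5 ] roll -0.2 rows 0.18837686024018907
[253 163] [304 248] ((447.1310729980469, 300.6968688964844), (45.34918975830078, 80.16089630126953), 62.54275894165039)
```

Call:
{"api": "play_rows", "payload": {
  "targets": [-0.4,-0.1,4,0,-0.4,-0.1,8,0,-0.4,-0.1,12,0,-0.4,-0.1,14.2,0,-0.4,-0.1,14.2,0,-0.4,-0.1,14.2,0]
}}

```text
t: 1.7
tool_pos: [0.4436, 0.3035, 0.0131]
orientation: [-0.741, -3.05, 0.003]
force: [1.0, 0.1, 0.7]
opening: 0.0802
gripper_force: 0.0
```

Call:
{"api": "play_rows", "payload": {
  "targets": [0,0,0,0,0,0,0,0,0,0,0,0,0,0,0,0,0,0,0,0],
  "grip": 4,
  "grip_force": 20
}}

```text
t: 2.12
tool_pos: [0.4465, 0.3033, 0.0151]
orientation: [0.745, 3.05, 0.002]
force: [-0.2, 0.6, -0.8]
opening: 0.0513
gripper_force: 0.0
```

Call:
{"api": "play_rows", "payload": {
  "targets": [0,0,-4,0,0,0,-8,0,0,0,-12,0,0,0,-16,0,0,0,-20,0,0,0,-20,0,0,0,-20,0]
}}

```text
t: 2.7
tool_pos: [0.4477, 0.3039, 0.218]
orientation: [0.745, 3.046, 0.008]
force: [0.3, -0.5, -0.6]
opening: 0.0401
gripper_force: 0.0
```

```bash
python3 - <<'E'
from m import *
p=[.63407826,.00187743,-.17556101]
for n,y in(("yel",.066),("blue",-.066)):
    for s in(-.16,-.12,-.08,-.04,0,.03): print(n,s,rw(p,rp(s,y,0)).round(4))
# paddle: crop px -> intersect with lane plane h=26 (top edge)
for n,q in(("yel",(147,127)),("blue",(330,160))):
    uv=np.array(q)/4+[245,120]
    s=least_squares(lambda v:(proj(c,rw(p,rp(v[0],v[1],.026)))-uv),[.1,0]).x; print(n,s)
E
python3 go.py .49 -.03 .2 80
```

```text
yel -0.16 [0.4934 0.0939 0.1014]
yel -0.12 [0.5315 0.0871 0.0911]
yel -0.08 [0.5695 0.0804 0.0807]
yel -0.04 [0.6076 0.0736 0.0704]
yel 0 [0.6456 0.0669 0.06  ]
yel 0.03 [0.6741 0.0618 0.0522]
blue -0.16 [ 0.4704 -0.0361  0.1014]
blue -0.12 [ 0.5084 -0.0429  0.0911]
blue -0.08 [ 0.5465 -0.0496  0.0807]
blue -0.04 [ 0.5845 -0.0564  0.0704]
blue 0 [ 0.6226 -0.0631  0.06  ]
blue 0.03 [ 0.6511 -0.0682  0.0522]
yel [0.11171513 0.06627792]
blue [ 0.11384387 -0.06531914]
t 2.7 pos [0.4477 0.3039 0.218 ] yaw 62.5 tilt z [ 0.007  0.004 -1.   ] op 0.0401 F [ 0.3 -0.5 -0.6]
shift cm [-19.15 -27.68   1.71] roll -17.5 rows 8.082378988762468
```

Call:
{"api": "play_rows", "payload": {
  "targets": [0,0,0,0,0,0,0,0,0,0,4,0,0,0,8,0,0,0,8,0,0,0,8,0],
  "grip": 7.5
}}

```text
t: 3.2
tool_pos: [0.4427, 0.3012, 0.1301]
orientation: [-0.744, -3.045, 0.01]
force: [-0.4, 0.1, 0.6]
opening: 0.0735
gripper_force: 0.0
```

```bash
cat > look.py <<'E'
import sys
from h import *
rng={"blue":((105,120,50),(130,255,255)),"yellow":((18,110,90),(35,255,255))}[sys.argv[1]]
s=read_state(); c=eyes.read_camera("wrist"); T=wristT(s,c)
m=cv2.inRange(cv2.cvtColor(c["image"],cv2.COLOR_RGB2HSV),*rng); k=max(cv2.findContours(m,0,1)[0],key=cv2.contourArea)[:,0]
z=float(sys.argv[2]) if len(sys.argv)>2 else .034
print(k.min(0),k.max(0),cv2.minAreaRect(np.array([onz(c,p,z,T)[:2]for p in k],np.float32)*1000))
E
python3 look.py blue; python3 go.py .4471 .3007 .013 62.5;python3 go.py .4471 .3007 .013 62.5
```

```text
[253 168] [308 259] ((446.7456359863281, 299.3638000488281), (45.400733947753906, 79.43048095703125), 62.786495208740234)
t 3.25 pos [0.4447 0.3023 0.1331] yaw 62.5 tilt z [-0.003 -0.002 -1.   ] op 0.0741 F [-0.6  0.7  1. ]
shift cm [-3.100e-01  1.000e-02  1.201e+01] roll 0.0 rows 2.880166290117201
t 3.25 pos [0.4447 0.3023 0.1331] yaw 62.5 tilt z [-0.003 -0.002 -1.   ] op 0.0741 F [-0.6  0.7  1. ]
shift cm [-3.100e-01  1.000e-02  1.201e+01] roll 0.0 rows 2.880166290117201
```

Call:
{"api": "play_rows", "payload": {
  "targets": [-0.1,0,4,0,-0.1,0,8,0,-0.1,0,12,0,-0.1,0,12,0,-0.1,0,12,0]
}}

```text
t: 3.67
tool_pos: [0.446, 0.3021, 0.0141]
orientation: [-0.745, -3.05, 0.003]
force: [0.8, 0.0, 0.3]
opening: 0.075
gripper_force: 0.0
```

Call:
{"api": "play_rows", "payload": {
  "targets": [0,0,0,0,0,0,0,0,0,0,0,0,0,0,0,0,0,0,0,0,0,0,0,0,0,0,0,0,0,0,0,0],
  "grip": 3,
  "grip_force": 20
}}

```text
t: 4.33
tool_pos: [0.4475, 0.3027, 0.0154]
orientation: [0.745, 3.05, 0.001]
force: [-1.5, -3.2, 8.3]
opening: 0.046
gripper_force: 20.0
```

Call:
{"api": "play_rows", "payload": {
  "targets": [0,0,-4,0,0,0,-8,0,0,0,-12,0,0,0,-16,0,0,0,-20,0,0,0,-20,0,0,0,-20,0]
}}

```text
t: 4.92
tool_pos: [0.4483, 0.3034, 0.2175]
orientation: [0.745, 3.047, 0.007]
force: [-0.7, -0.7, -2.4]
opening: 0.0457
gripper_force: 20.0
```

```bash
python3 go.py .535 -.0475 .21 80
```

```text
t 4.92 pos [0.4483 0.3034 0.2175] yaw 62.5 tilt z [ 0.006  0.003 -1.   ] op 0.0457 F [-0.7 -0.7 -2.4]
shift cm [-23.87 -27.15   0.69] roll -17.5 rows 8.670489195400297
```

Call:
{"api": "play_rows", "payload": {
  "targets": [-3,-3.4,0,0,-6,-6.8,0,0,-9,-10,0,-3,-12,-13.5,0,-6,-15,-17,0,-9,-18,-20,0,-12,-20,-23,0,-15,-20,-23,0,-17.5]
}}

```text
t: 5.58
tool_pos: [0.5171, 0.0011, 0.2112]
orientation: [-0.274, -3.126, 0.003]
force: [0.4, 0.1, -2.7]
opening: 0.0456
gripper_force: 20.0
```

Call:
{"api": "play_rows", "payload": {
  "targets": [0,0,0,0,0,0,0,0]
}}

```text
t: 5.75
tool_pos: [0.5168, 0.0055, 0.2116]
orientation: [-0.278, -3.126, -0.001]
force: [0.2, 0.4, -2.2]
opening: 0.0454
gripper_force: 20.0
```

```bash
python3 go.py .532 -.047 .18 80
python3 - <<'E'
from h import *
import pickle
s=read_state(); c=eyes.read_camera("wrist"); pickle.dump((s,c),open("w1.pkl","wb"))
cv2.imwrite("pics/w1.png",c["image"][:,:,::-1])
E
```

```text
t 5.75 pos [0.5168 0.0055 0.2116] yaw 79.8 tilt z [-0.004  0.001 -1.   ] op 0.0454 F [ 0.2  0.4 -2.2]
shift cm [-2.43 -4.9   3.15] roll -0.2 rows 1.51500737036081
```

View pics/w1.png

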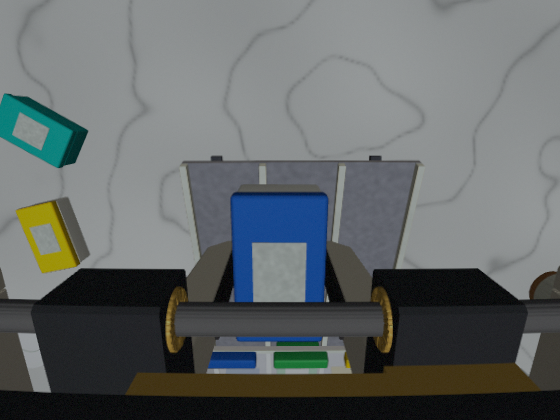

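Wrist view: the blue box is held between the fingers. The upper rib ends are at (185,160), (262,163), (341,163) and (419,162), and the blue tag is at left (232,360).

Run:
```python
from m import *
s,w=pickle.load(open("w1.pkl","rb")); T=wristT(s,w)
p=[.63407826,.00187743,-.17556101]
for uv,y in(((185,162),-.099),((262,164),-.033),((341,164),.033),((419,163),.099)):
    print(uv,onz(w,uv,.1092,T).round(4),rw(p,rp(-.16,y,.008)).round(4))
```

```text
(185, 162) [ 0.4644 -0.0641  0.1092] [ 0.4667 -0.069   0.1091]
(262, 164) [ 0.4773 -0.0018  0.1092] [ 0.4782 -0.004   0.1091]
(341, 164) [0.4887 0.0624 0.1092] [0.4897 0.061  0.1091]
(419, 163) [0.499  0.1266 0.1092] [0.5012 0.126  0.1091]
```

Call:
{"api": "play_rows", "payload": {
  "targets": [-1.2,-2.4,0,0,-2.3,-4.8,1,0,-2.3,-4.8,4,0,-2.3,-4.8,7,0,-2.3,-4.8,9,0,-2.3,-4.8,9.8,0,-2.3,-4.8,9.8,0,-2.3,-4.8,9.8,0]
}}

```text
t: 6.47
tool_pos: [0.5323, -0.0441, 0.1162]
orientation: [-0.271, -3.13, -0.0]
force: [-0.3, 0.2, -1.0]
opening: 0.0457
gripper_force: 20.0
```

```bash
python3 go.py .531 -.046 .098 80
```

```text
t 6.47 pos [ 0.5323 -0.0441  0.1162] yaw 80.1 tilt z [-0.  0. -1.] op 0.0457 F [-0.3  0.2 -1. ]
shift cm [ 0.1  -0.21  1.82] roll 0.1 rows 0.4402812528078165
```

Call:
{"api": "play_rows", "payload": {
  "targets": [0,-0.1,0.3,0,0,-0.1,0.6,0,0,-0.1,0.9,0,0,-0.1,1.1,0,0,-0.1,1.3,0,0,-0.1,1.5,0,0,-0.1,1.5,0],
  "grip_force": 4
}}

```text
t: 7.05
tool_pos: [0.5323, -0.0463, 0.1008]
orientation: [0.273, 3.129, -0.0]
force: [1.1, -0.0, -0.1]
opening: 0.0462
gripper_force: 4.0
```

```bash
python3 go.py .531 -.046 .098 80
python3 - <<'E'
from h import *
c=eyes.read_camera("scene")
cv2.imwrite("pics/s1.png",cv2.resize(c["image"][150:310,190:360,::-1],None,fx=3.5,fy=3.5,interpolation=2))
E
```

```text
t 7.05 pos [ 0.5323 -0.0463  0.1008] yaw 80.0 tilt z [ 0. -0. -1.] op 0.0462 F [ 1.1 -0.  -0.1]
shift cm [0.13 0.   0.28] roll 0.0 rows 0.07363415879414867
```

View pics/s1.png

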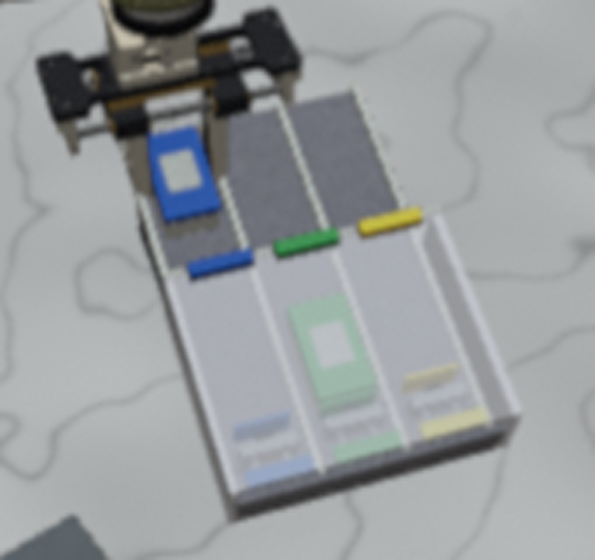

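The scene crop shows the blue box seated between the fingers in the blue lane, tilted with the slope, nose at (195,215). Next: release, rise and go for yellow.

Call:
{"api": "play_rows", "payload": {
  "targets": [0,0,0.2,0,0,0,0.2,0,0,0,0.2,0,0,0,0.2,0],
  "grip": 6.6
}}

```text
t: 7.43
tool_pos: [0.5319, -0.0461, 0.0987]
orientation: [-0.273, -3.129, -0.0]
force: [-0.0, -0.7, -0.2]
opening: 0.0648
gripper_force: 0.0
```

Call:
{"api": "play_rows", "payload": {
  "targets": [0,0,-2,0,0,0,-5,0,0,0,-9,0,0,0,-10,0,0,0,-10,0],
  "grip": 7.8
}}

```text
t: 7.85
tool_pos: [0.5348, -0.0466, 0.2039]
orientation: [0.272, 3.122, -0.001]
force: [0.1, -0.5, 1.0]
opening: 0.0778
gripper_force: 0.0
```

```bash
python3 look.py blue .115; python3 go.py .5246 -.2645 .15 90
```

```text
[249 166] [309 253] ((534.782470703125, -46.809200286865234), (47.626617431640625, 73.6150131225586), 80.08903503417969)
t 7.9 pos [ 0.5335 -0.0464  0.201 ] yaw 80.0 tilt z [ 0.004 -0.001 -1.   ] op 0.0778 F [-0.1  0.6 -0.3]
shift cm [ -2.87 -21.64   5.12] roll -10.0 rows 5.375918837983177
```

Call:
{"api": "play_rows", "payload": {
  "targets": [-0.5,-4,0,0,-1,-8,0,-2,-1.5,-12,0,-5,-2.2,-16,2,-8,-2.9,-20,4,-10,-2.9,-21.6,5,-10,-2.9,-21.6,5,-10,-2.9,-21.6,5,-10]
}}

```text
t: 8.57
tool_pos: [0.5211, -0.2639, 0.1454]
orientation: [-0.003, -3.137, -0.005]
force: [0.3, 1.0, 0.1]
opening: 0.0782
gripper_force: 0.0
```

```bash
python3 look.py yellow;  python3 go.py .5246 -.2645 .013 90
```

```text
[248 164] [301 252] ((525.1634521484375, -266.6649475097656), (79.83836364746094, 45.5189323425293), 2.063610315322876)
t 8.62 pos [ 0.5222 -0.2632  0.1469] yaw 90.0 tilt z [-0.003  0.002 -1.   ] op 0.078 F [-0.3  1.1  1.1]
shift cm [-0.28 -0.16 13.38] roll -0.0 rows 3.2105612990001227
```

Call:
{"api": "play_rows", "payload": {
  "targets": [-0.3,-0.2,4,-1,-0.3,-0.2,8,-1,-0.3,-0.2,12,-1,-0.3,-0.2,13.4,-1,-0.3,-0.2,13.4,-1,-0.3,-0.2,13.4,-1]
}}

```text
t: 9.12
tool_pos: [0.5266, -0.265, 0.0156]
orientation: [0.03, -3.141, -0.001]
force: [0.7, -0.4, 1.5]
opening: 0.0777
gripper_force: 0.0
```

Call:
{"api": "play_rows", "payload": {
  "targets": [0,0,0,0,0,0,0,0,0,0,0,0,0,0,0,0,0,0,0,0,0,0,0,0,0,0,0,0,0,0,0,0],
  "grip": 3,
  "grip_force": 20
}}

```text
t: 9.78
tool_pos: [0.5268, -0.2663, 0.0157]
orientation: [-0.028, 3.141, -0.001]
force: [-0.5, 0.3, 6.5]
opening: 0.046
gripper_force: 20.0
```

Call:
{"api": "play_rows", "payload": {
  "targets": [0,0,-4,0,0,0,-8,0,0,0,-12,0,0,0,-16,0,0,0,-20,0,0,0,-20,0,0,0,-20,0]
}}

```text
t: 10.37
tool_pos: [0.5278, -0.2669, 0.2181]
orientation: [-0.028, 3.136, -0.005]
force: [-0.8, -0.2, -3.3]
opening: 0.046
gripper_force: 19.9
```

```bash
python3 go.py .554 .0844 .21 80
```

```text
t 10.37 pos [ 0.5278 -0.2669  0.2181] yaw 91.0 tilt z [ 0.005 -0.003 -1.   ] op 0.046 F [-0.8 -0.2 -3.3]
shift cm [-3.24 35.08  0.72] roll 11.0 rows 8.449319230422413
```

Call:
{"api": "play_rows", "payload": {
  "targets": [-0.4,4.1,0,0,-0.8,8.2,0,2,-1.2,12.3,0,4,-1.6,16.4,0,6,-2,20.5,0,8,-2.4,24.6,0,11,-2.8,28.7,0,11,-3.2,32.5,0,11]
}}

```text
t: 11.03
tool_pos: [0.5506, 0.0619, 0.2117]
orientation: [-0.273, -3.125, 0.0]
force: [1.0, -1.7, -2.7]
opening: 0.0461
gripper_force: 19.9
```

Call:
{"api": "play_rows", "payload": {
  "targets": [-0.5,2,1,0,-0.5,2.6,4,0,-0.5,2.6,7,0,-0.5,2.6,9,0,-0.5,2.6,9.5,0,-0.5,2.6,9.5,0,-0.5,2.6,9.5,0]
}}

```text
t: 11.62
tool_pos: [0.5613, 0.0842, 0.1193]
orientation: [-0.273, -3.128, 0.0]
force: [0.0, 0.6, -2.4]
opening: 0.0461
gripper_force: 19.9
```

```bash
python3 go.py .554 .084 .0985 80
```

```text
t 11.62 pos [0.5613 0.0842 0.1193] yaw 80.0 tilt z [-0.002 -0.    -1.   ] op 0.0461 F [ 0.   0.6 -2.4]
shift cm [ 0.72 -0.14  2.08] roll 0.0 rows 0.5285139914194427
```

Call:
{"api": "play_rows", "payload": {
  "targets": [0.2,-0.1,0.4,0,0.2,-0.1,0.8,0,0.2,-0.1,1.1,0,0.2,-0.1,1.4,0,0.2,-0.1,1.7,0,0.2,-0.1,1.9,0,0.2,-0.1,2.1,0,0.2,-0.1,2.1,0],
  "grip_force": 4
}}

```text
t: 12.28
tool_pos: [0.5602, 0.0837, 0.0992]
orientation: [0.273, 3.129, 0.0]
force: [2.0, -0.7, -0.7]
opening: 0.0458
gripper_force: 4.0
```

Call:
{"api": "play_rows", "payload": {
  "targets": [0,0,0,0,0,0,0,0,0,0,0,0,0,0,0,0],
  "grip": 6.6
}}

```text
t: 12.62
tool_pos: [0.5595, 0.0838, 0.0987]
orientation: [-0.273, -3.129, 0.0]
force: [-0.2, -0.1, -0.3]
opening: 0.0652
gripper_force: 0.0
```

Call:
{"api": "play_rows", "payload": {
  "targets": [0,0,-2,0,0,0,-5,0,0,0,-9,0,0,0,-13,0,0,0,-17,0,0,0,-18,0,0,0,-18,0,0,0,-18,0],
  "grip": 0
}}

```text
t: 13.28
tool_pos: [0.5601, 0.0838, 0.2792]
orientation: [0.273, 3.128, 0.0]
force: [-0.1, 0.5, -0.8]
opening: 0.0171
gripper_force: 0.0
```

```bash
python3 look.py yellow .115; python3 look.py blue .115; python3 go.py .9 0 .28 80; python3 -c "
from h import *
s=read_state();print(s['q'])"
```

```text
[255 156] [302 226] ((560.248779296875, 83.18045806884766), (47.4587516784668, 74.0891342163086), 80.08809661865234)
[120 155] [178 226] ((534.8075561523438, -48.548187255859375), (49.26548385620117, 79.20696258544922), 85.205810546875)
t 13.38 pos [0.5588 0.0837 0.2766] yaw 80.0 tilt z [-0.003 -0.    -1.   ] op 0.0092 F [ 0.3  0.2 -0.1]
shift cm [-35.05  -2.34  -0.45] roll 0.0 rows 8.42426152140223
[ 5.78797010e-02  2.20466285e-02  1.49736712e+00  6.47469416e-06
  1.62543929e+00 -1.33896434e+00]
```

Call:
{"api": "play_rows", "payload": {
  "targets": [-3.3,-2.4,0,0,-6.6,-4.8,0,0,-9.9,-7.2,0,0,-13,-9.6,0,0,-16,-12,0,0,-19,-14.5,0,0,-22,-17,0,0,-25,-18,0,0]
}}

```text
t: 14.05
tool_pos: [0.7743, -0.141, 0.2753]
orientation: [-0.277, -3.125, 0.001]
force: [1.2, -0.0, -0.1]
opening: 0.0007
gripper_force: 0.0
```

Call:
{"api": "play_rows", "payload": {
  "targets": [-4,-1,0,0,-8,-1,0,0,-12,-1,0,0,-16,-1,0,0,-20,-1,0,0,-24,-1,0,0]
}}

```text
t: 14.55
tool_pos: [0.8694, -0.1625, 0.2436]
orientation: [0.271, 3.103, -0.003]
force: [0.3, 0.3, -0.6]
opening: 0.0004
gripper_force: 0.0
```

```bash
python3 go.py .7 -.12 .28 80; python3 -c "
from h import *
s=read_state();print(s['q'],s['orientation'])"
```

```text
t 14.55 pos [ 0.8694 -0.1625  0.2436] yaw 80.0 tilt z [ 0.027 -0.004 -1.   ] op 0.0004 F [ 0.3  0.3 -0.6]
shift cm [17.32  1.25 -4.11] roll 0.0 rows 4.279105653120208
[-0.24365757  1.15365725  0.02735338  0.00243513  1.93350515 -1.63948236] [ 2.70738082e-01  3.10270180e+00 -3.07446584e-03]
```

Call:
{"api": "play_rows", "payload": {
  "targets": [-4,0,-4,0,-8,0,-8,0,-12,0,-12,0,-16,0,-16,0]
}}

```text
t: 14.88
tool_pos: [0.8637, -0.1603, 0.3165]
orientation: [0.265, 3.045, -0.014]
force: [-0.3, -0.2, 1.1]
opening: 0.0002
gripper_force: 0.0
```

```bash
python3 go.py .7 -.12 .28 80; python3 -c "
from h import *
s=read_state();print(s['q'],s['orientation'])"
```

```text
t 14.88 pos [ 0.8637 -0.1603  0.3165] yaw 80.0 tilt z [ 0.084 -0.016 -0.996] op 0.0002 F [-0.3 -0.2  1.1]
shift cm [17.07  1.14  2.2 ] roll 0.0 rows 4.136406032572525
[-0.24376666  1.07333727  0.02239562  0.00486416  1.96046505 -1.63879853] [ 0.26516214  3.04499416 -0.01359988]
```

Call:
{"api": "play_rows", "payload": {
  "targets": [4,0,0,0,8,0,0,0,12,0,0,0,12,0,0,0]
}}

```text
t: 15.22
tool_pos: [0.7934, -0.1487, 0.31]
orientation: [0.266, 3.048, -0.013]
force: [1.1, -1.2, 1.1]
opening: 0.0005
gripper_force: 0.0
```

```bash
python3 go.py .7 -.12 .28 80; python3 -c "
from h import *
s=read_state();print(s['q'],s['orientation'])"
```

```text
t 15.22 pos [ 0.7934 -0.1487  0.31  ] yaw 80.0 tilt z [ 0.081 -0.015 -0.997] op 0.0005 F [ 1.1 -1.2  1.1]
shift cm [9.91 1.21 2.19] roll 0.0 rows 2.4500226011414457
[-0.25105612  0.64707766  0.6803935   0.005118    1.73194319 -1.64694704] [ 0.26566728  3.04811243 -0.01291387]
```

Call:
{"api": "play_rows", "payload": {
  "targets": [-4,0,0,0,-8,0,-1,0,-12,0,-3,0,-16,0,-5,0,-20,0,-7,0,-24,0,-9,0,-28,0,-11,0,-32,0,-13,0]
}}

```text
t: 15.88
tool_pos: [0.8669, -0.1604, 0.342]
orientation: [0.262, 3.007, -0.019]
force: [0.1, 0.7, 0.2]
opening: 0.0002
gripper_force: 0.0
```

Call:
{"api": "play_rows", "payload": {
  "targets": [-4,0,-1,0,-8,0,-2,0,-12,0,-3,0,-16,0,-4,0]
}}

```text
t: 16.22
tool_pos: [0.8835, -0.1626, 0.3367]
orientation: [0.259, 2.972, -0.023]
force: [-0.3, 0.7, 1.0]
opening: 0.0005
gripper_force: 0.0
```

```bash
python3 go.py .7 -.12 .28 80; python3 -c "
from h import *
s=read_state();print(s['q'],s['orientation'])"
```

```text
t 16.22 pos [ 0.8835 -0.1626  0.3367] yaw 80.0 tilt z [ 0.156 -0.029 -0.987] op 0.0005 F [-0.3  0.7  1. ]
shift cm [19.47  1.03  2.62] roll 0.0 rows 4.718098450186682
[-0.24291519  1.05330415  0.02239207  0.00978508  1.90706273 -1.63587202] [ 0.25902428  2.97191032 -0.02318008]
```

Call:
{"api": "play_rows", "payload": {
  "targets": [-4,0,-1,0,-8,0,-2,0,-12,0,-3,0,-16,0,-4,0,-20,0,-5,0,-24,0,-6,0,-28,0,-7,0,-32,0,-8,0]
}}

```text
t: 16.88
tool_pos: [0.9, -0.1643, 0.3348]
orientation: [0.256, 2.933, -0.028]
force: [0.1, -0.5, -0.4]
opening: 0.0003
gripper_force: 0.0
```

Call:
{"api": "play_rows", "payload": {
  "targets": [-4,0,-1,0,-8,0,-2,0,-12,0,-3,0,-16,0,-4,0,-20,0,-5,0,-24,0,-6,0,-28,0,-7,0,-32,0,-8,0]
}}

```text
t: 17.55
tool_pos: [0.9134, -0.1657, 0.3414]
orientation: [0.252, 2.893, -0.033]
force: [-0.2, 0.2, -0.2]
opening: 0.0006
gripper_force: 0.0
```

Call:
{"api": "play_rows", "payload": {
  "targets": [-4,0,-1,0,-8,0,-2,0,-12,0,-3,0,-16,0,-4,0,-20,0,-5,0,-24,0,-6,0,-28,0,-7,0,-32,0,-8,0]
}}

```text
t: 18.22
tool_pos: [0.9243, -0.1667, 0.3543]
orientation: [0.249, 2.852, -0.038]
force: [-0.1, 0.2, -0.6]
opening: 0.0005
gripper_force: 0.0
```

```bash
python3 go.py .7 -.12 .28 80; python3 -c "
from h import *
s=read_state();print(s['q'],s['orientation'])"
```

```text
t 18.22 pos [ 0.9243 -0.1667  0.3543] yaw 80.0 tilt z [ 0.272 -0.05  -0.961] op 0.0005 F [-0.1  0.2 -0.6]
shift cm [24.07  0.73  0.81] roll 0.0 rows 5.77692701955706
[-0.23943986  1.04344889  0.02351894  0.01640894  1.79494907 -1.6304656 ] [ 0.24854048  2.85169732 -0.03811738]
```

Call:
{"api": "play_rows", "payload": {
  "targets": [-12,0,-3,0,-12,0,-3,0,-12,0,-3,0]
}}

```text
t: 18.47
tool_pos: [0.9354, -0.1683, 0.3678]
orientation: [0.245, 2.809, -0.043]
force: [-0.3, 0.3, 0.5]
opening: 0.0004
gripper_force: 0.0
```

Call:
{"api": "play_rows", "payload": {
  "targets": [-12,0,-3,0,-12,0,-3,0,-12,0,-3,0]
}}

```text
t: 18.72
tool_pos: [0.9452, -0.1697, 0.3834]
orientation: [0.241, 2.767, -0.048]
force: [-0.1, -0.5, 0.8]
opening: 0.0006
gripper_force: 0.0
```

Call:
{"api": "play_rows", "payload": {
  "targets": [-12,0,-3,0,-12,0,-3,0,-12,0,-3,0]
}}

```text
t: 18.97
tool_pos: [0.9535, -0.1709, 0.4012]
orientation: [0.237, 2.726, -0.053]
force: [-0.5, 0.5, -0.1]
opening: 0.0006
gripper_force: 0.0
```

Call:
{"api": "play_rows", "payload": {
  "targets": [-12,0,-3,0,-12,0,-3,0,-12,0,-3,0]
}}

```text
t: 19.22
tool_pos: [0.9605, -0.1717, 0.4211]
orientation: [0.234, 2.685, -0.057]
force: [-0.0, -0.3, 0.6]
opening: 0.0003
gripper_force: 0.0
```

Call:
{"api": "play_rows", "payload": {
  "targets": [-12,0,-3,0,-12,0,-3,0,-12,0,-3,0]
}}

```text
t: 19.47
tool_pos: [0.9661, -0.1725, 0.443]
orientation: [0.23, 2.644, -0.062]
force: [0.3, 0.4, 0.4]
opening: 0.0006
gripper_force: 0.0
```

```bash
python3 go.py .7 -.12 .28 80; python3 -c "
from h import *
s=read_state();print(s['q'],s['orientation'])"
```

```text
t 19.47 pos [ 0.9661 -0.1725  0.443 ] yaw 80.0 tilt z [ 0.462 -0.084 -0.883] op 0.0006 F [0.3 0.4 0.4]
shift cm [31.59  0.6   1.65] roll 0.0 rows 7.5876952997611475
[-0.23975372  0.97183308  0.0225332   0.02822753  1.65886198 -1.62732917] [ 0.23024927  2.64395708 -0.06150633]
```

Call:
{"api": "play_rows", "payload": {
  "targets": [-12,0,-3,0,-12,0,-3,0,-12,0,-3,0]
}}

```text
t: 19.72
tool_pos: [0.9702, -0.173, 0.4667]
orientation: [0.227, 2.603, -0.066]
force: [-0.1, -0.8, 0.9]
opening: 0.0004
gripper_force: 0.0
```

Call:
{"api": "play_rows", "payload": {
  "targets": [-12,0,-3,0,-12,0,-3,0,-12,0,-3,0]
}}

```text
t: 19.97
tool_pos: [0.9729, -0.1732, 0.4921]
orientation: [0.223, 2.562, -0.07]
force: [-0.8, 0.0, 0.5]
opening: 0.0003
gripper_force: 0.0
```

Call:
{"api": "play_rows", "payload": {
  "targets": [-12,0,-3,0,-12,0,-3,0,-12,0,-3,0]
}}

```text
t: 20.22
tool_pos: [0.9742, -0.1732, 0.5188]
orientation: [0.219, 2.521, -0.074]
force: [-0.7, -0.1, 0.3]
opening: 0.0006
gripper_force: 0.0
```

```bash
cat > lane.py <<'E'
# lane.py colour s h : tool shift for TCP to reach (s, lane centre, h)
import sys
from m import rp,rw,np
from h import *
p=[.6335,.0025,-.1756]
n,s_,h_=sys.argv[1],float(sys.argv[2])/1e3,float(sys.argv[3])/1e3
P=rw(p,rp(s_,.066 if n=="yellow" else -.066,h_))
st=read_state(); M=R.from_rotvec(st["orientation"]).as_matrix()
d=M.T@(P-st["tool_pos"])*100
ca,sa=np.cos(p[2]),np.sin(p[2]); u=st["tool_pos"]-[p[0],p[1],.06]; X=u[0]*ca+u[1]*sa; Y=-u[0]*sa+u[1]*ca
C,S=np.cos(np.pi/12),np.sin(np.pi/12)
print("t",round(st["t"],2),"lane now s,y,h mm",np.round(1e3*np.array([X*C-u[2]*S,Y,X*S+u[2]*C]),1),"tilt",M[:,2].round(3),"F",st["force"].round(1),"q",st["q"].round(2))
print("target",P.round(4),"shift cm",d.round(2),"unit cm per 1cm of +s",(M.T@(rw([0,0,p[2]],np.array([C,0,-S])))).round(3), "per 1cm of +h",(M.T@(rw([0,0,p[2]],np.array([S,0,C])))).round(3),"per lane y",(M.T@(rw([0,0,p[2]],np.array([0,1,0])))).round(3))
E
python3 lane.py yellow -60 90
```

```text
t 20.22 lane now s,y,h mm [ 234.9 -113.5  537.9] tilt [ 0.566 -0.102 -0.818] F [-0.7 -0.1  0.3] q [-0.24  0.91  0.02  0.04  1.6  -1.63]
target [0.6109 0.0735 0.1625] shift cm [53.23 18.1   6.08] unit cm per 1cm of +s [-0.642 -0.     0.767] per 1cm of +h [-0.767 -0.003 -0.642] per lane y [-0.003  1.    -0.002]
```

```bash
python3 lane.py blue -155 110 | tail -1
```

```text
target [ 0.5026 -0.0413  0.2064] shift cm [57.83  4.89 -2.46] unit cm per 1cm of +s [-0.642 -0.     0.767] per 1cm of +h [-0.767 -0.003 -0.642] per lane y [-0.003  1.    -0.002]
```

Call:
{"api": "play_rows", "payload": {
  "targets": [4.1,0,0,0,8.2,0,0,0,12.3,1,0,0,16.4,2,0,0,20.5,3,0,0,24.6,4,-1,0,28.7,4.9,-1,0,32,4.9,-1,0]
}}

```text
t: 20.88
tool_pos: [0.8032, -0.1102, 0.3995]
orientation: [0.22, 2.523, -0.073]
force: [0.5, -0.5, 0.4]
opening: 0.0005
gripper_force: 0.0
```

Call:
{"api": "play_rows", "payload": {
  "targets": [4.1,0,0,0,8.2,0,0,0,12.3,0,0,0,16.4,0,0,0,20.5,0,-1,0,24,0,-1.4,0,24,0,-1.4,0,24,0,-1.4,0]
}}

```text
t: 21.55
tool_pos: [0.6009, -0.0752, 0.2718]
orientation: [0.22, 2.526, -0.073]
force: [0.4, -0.1, 0.9]
opening: 0.0005
gripper_force: 0.0
```

```bash
python3 lane.py blue -155 20; python3 look.py blue .115
```

```text
t 21.55 lane now s,y,h mm [-72.7 -82.2 199.8] tilt [ 0.561 -0.101 -0.821] F [ 0.4 -0.1  0.9] q [-0.23 -0.46  2.04  0.03  0.96 -1.63]
target [ 0.4797 -0.0372  0.1194] shift cm [19.04  1.67  5.32] unit cm per 1cm of +s [-0.646 -0.     0.764] per 1cm of +h [-0.764 -0.003 -0.646] per lane y [-0.002  1.    -0.002]
[271   0] [338  62] ((549.8212280273438, -49.19689178466797), (46.38335037231445, 44.78137969970703), 79.07837677001953)
```

Call:
{"api": "play_rows", "payload": {
  "targets": [4,0.5,0.7,0,8,1,1.4,0,12,1.7,2,0,16,1.7,2.7,0,16,1.7,2.7,0,16,1.7,2.7,0,16,1.7,2.7,0,16,1.7,2.7,0]
}}

```text
t: 22.27
tool_pos: [0.4954, -0.0399, 0.1659]
orientation: [0.219, 2.517, -0.074]
force: [-0.1, 0.8, 0.6]
opening: 0.0004
gripper_force: 0.0
```

```bash
python3 lane.py blue -155 9
```

```text
t 22.27 lane now s,y,h mm [-151.6  -65.9   69. ] tilt [ 0.569 -0.103 -0.816] F [-0.1  0.8  0.6] q [-0.19 -0.83  2.46  0.01  0.9  -1.59]
target [ 0.4768 -0.0367  0.1088] shift cm [4.83 0.01 3.57] unit cm per 1cm of +s [-0.638  0.     0.77 ] per 1cm of +h [-0.77  -0.003 -0.638] per lane y [-0.002  1.    -0.002]
```

Call:
{"api": "play_rows", "payload": {
  "targets": [-1,0,1.5,0,-2,0,3,0,-3,0,4.5,0,-4.5,0,6.9,0,-4.5,0,6.9,0,-4.5,0,6.9,0,-4.5,0,6.9,0,-4.5,0,6.9,0],
  "grip": 6.8
}}

```text
t: 22.93
tool_pos: [0.5687, -0.0529, 0.1322]
orientation: [0.22, 2.521, -0.074]
force: [-0.8, -0.5, -0.4]
opening: 0.0493
gripper_force: 0.0
```

```bash
python3 lane.py blue -70 16; python3 look.py blue .115; python3 -c "
from h import *
s=read_state();print(s['opening'])"
```

```text
t 22.93 lane now s,y,h mm [-71.  -65.8  55.7] tilt [ 0.566 -0.102 -0.818] F [-0.8 -0.5 -0.4] q [-0.18 -0.46  2.31  0.01  0.69 -1.58]
target [ 0.5595 -0.0514  0.0936] shift cm [ 2.98 -0.    2.62] unit cm per 1cm of +s [-0.641 -0.     0.767] per 1cm of +h [-0.767 -0.003 -0.641] per lane y [-0.002  1.    -0.002]
[222 137] [337 227] ((534.957275390625, -46.76813507080078), (51.850929260253906, 65.19202423095703), 80.21007537841797)
0.05295238053197862
```

Call:
{"api": "play_rows", "payload": {
  "targets": [0,0,0,0,0,0,0,0,0,0,0,0,0,0,0,0,1.5,0,1.3,0,3,0,2.6,0,3,0,2.6,0,3,0,2.6,0]
}}

```text
t: 23.65
tool_pos: [0.558, -0.0504, 0.0911]
orientation: [0.22, 2.523, -0.072]
force: [5.3, 5.0, -1.9]
opening: 0.0693
gripper_force: 6.5
```

```bash
python3 lane.py blue -70 16; python3 -c "
from h import *
s=read_state();print(s['opening'])"
```

```text
t 23.65 lane now s,y,h mm [-70.9 -65.3  13.2] tilt [ 0.565 -0.101 -0.819] F [ 5.3  5.  -1.9] q [-0.18 -0.43  2.36  0.01  0.6  -1.59]
target [ 0.5595 -0.0514  0.0936] shift cm [-0.27 -0.07 -0.11] unit cm per 1cm of +s [-0.643 -0.001  0.766] per 1cm of +h [-0.766 -0.002 -0.643] per lane y [-0.002  1.    -0.001]
0.06933197496927707
```

Call:
{"api": "play_rows", "payload": {
  "targets": [-0.4,0,-0.3,0,-0.4,0,-0.3,0]
}}

```text
t: 23.82
tool_pos: [0.5596, -0.0512, 0.0965]
orientation: [0.219, 2.523, -0.073]
force: [-0.2, -0.7, 1.0]
opening: 0.0684
gripper_force: 0.0
```

Call:
{"api": "play_rows", "payload": {
  "targets": [0,0,0,0,0,0,0,0,0,0,0,0,0,0,0,0,0,0,0,0,0,0,0,0],
  "grip": 3,
  "grip_force": 8
}}

```text
t: 24.32
tool_pos: [0.5591, -0.0513, 0.0956]
orientation: [0.22, 2.524, -0.073]
force: [0.1, 0.2, -0.2]
opening: 0.0459
gripper_force: 8.0
```

```bash
python3 lane.py blue -30 17; python3 -c "
from h import *
s=read_state();print(s['opening'],s['gripper_force'])"
```

```text
t 24.32 lane now s,y,h mm [-70.9 -66.   17.8] tilt [ 0.563 -0.102 -0.82 ] F [ 0.1  0.2 -0.2] q [-0.19 -0.44  2.36  0.01  0.61 -1.59]
target [ 0.5978 -0.0582  0.0842] shift cm [-2.57 -0.    3.18] unit cm per 1cm of +s [-0.644 -0.     0.765] per 1cm of +h [-0.765 -0.003 -0.644] per lane y [-0.003  1.    -0.002]
0.04594787861143326 7.997595369815826
```

Call:
{"api": "play_rows", "payload": {
  "targets": [-0.6,0,0.7,0,-1.2,0,1.4,0,-1.8,0,2.1,0,-2.4,0,2.8,0,-3,0,3.5,0,-3.5,0,4.15,0,-3.5,0,4.15,0,-3.5,0,4.15,0]
}}

```text
t: 24.98
tool_pos: [0.6109, -0.0604, 0.0815]
orientation: [0.22, 2.525, -0.073]
force: [0.6, -0.7, -1.0]
opening: 0.0457
gripper_force: 8.0
```

```bash
python3 lane.py blue -16 17; python3 -c "
from h import *
s=read_state();print(s['opening'],s['gripper_force'])"
```

```text
t 24.98 lane now s,y,h mm [-16.4 -65.9  17.8] tilt [ 0.563 -0.102 -0.82 ] F [ 0.6 -0.7 -1. ] q [-0.18 -0.22  2.22  0.01  0.53 -1.58]
target [ 0.6111 -0.0606  0.0806] shift cm [ 0.03 -0.01  0.09] unit cm per 1cm of +s [-0.644 -0.     0.765] per 1cm of +h [-0.765 -0.003 -0.644] per lane y [-0.003  1.    -0.002]
0.04572596754152911 7.998691499233246
```

Call:
{"api": "play_rows", "payload": {
  "targets": [0,0,0,0,0,0,0,0,0,0,0,0,0,0,0,0,0,0,-3,0,0,0,-6,0,0,0,-9,0,0,0,-9,0],
  "grip": 6.6
}}

```text
t: 25.65
tool_pos: [0.5615, -0.0513, 0.1627]
orientation: [0.218, 2.515, -0.074]
force: [1.3, -1.0, 1.3]
opening: 0.0661
gripper_force: 0.0
```

Call:
{"api": "play_rows", "payload": {
  "targets": [0.7,0,-1,0,1.3,0,-1.5,0,1.3,0,-1.5,0,1.3,0,-1.5,0,1.3,0,-1.5,0,1.3,0,-1.5,0,1.3,0,-1.5,0,1.3,0,-1.5,0],
  "grip": 0
}}

```text
t: 26.32
tool_pos: [0.5413, -0.0479, 0.1599]
orientation: [0.22, 2.525, -0.073]
force: [0.2, -0.1, 0.5]
opening: 0.0176
gripper_force: 0.0
```

```bash
python3 lane.py blue -100 9; python3 look.py blue .105; python3 -c "
from h import *
s=read_state();print(s['opening'],s['gripper_force'])
c=eyes.read_camera('wrist');cv2.imwrite('pics/w2.png',c['image'][:,:,::-1])"
```

```text
t 26.32 lane now s,y,h mm [-105.1  -65.7   75.3] tilt [ 0.563 -0.102 -0.82 ] F [ 0.2 -0.1  0.5] q [-0.19 -0.61  2.34  0.    0.8  -1.58]
target [ 0.5292 -0.046   0.0946] shift cm [ 4.74 -0.01  4.66] unit cm per 1cm of +s [-0.645 -0.     0.765] per 1cm of +h [-0.765 -0.003 -0.645] per lane y [-0.003  1.    -0.002]
[245 194] [313 243] ((581.8412475585938, -55.14783477783203), (48.324424743652344, 60.036216735839844), 80.26238250732422)
0.013110175721333467 0.0
```

View pics/w2.png

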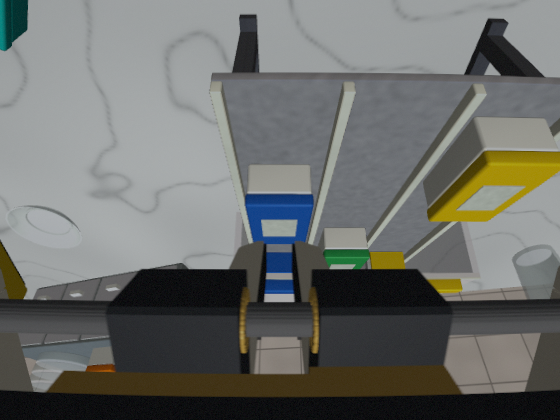

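Wrist view: the blue box lies square in the blue lane (rear face at (280,180)), and the fingers are closing above it. The yellow box is at (490,185) in its lane. Next I'll come down behind the blue box.

Call:
{"api": "play_rows", "payload": {
  "targets": [1.5,0,1.5,0,3,0,3,0,4.6,0,4.5,0,4.6,0,4.5,0,4.6,0,4.5,0,4.6,0,4.5,0]
}}

```text
t: 26.92
tool_pos: [0.5298, -0.046, 0.0981]
orientation: [0.22, 2.524, -0.073]
force: [-1.1, -0.6, -0.5]
opening: 0.0003
gripper_force: 0.0
```

```bash
python3 lane.py blue 20 11
```

```text
t 26.92 lane now s,y,h mm [-100.3  -65.9   12.5] tilt [ 0.563 -0.102 -0.82 ] F [-1.1 -0.6 -0.5] q [-0.19 -0.56  2.44  0.01  0.66 -1.59]
target [ 0.6438 -0.0664  0.0654] shift cm [-7.63 -0.01  9.3 ] unit cm per 1cm of +s [-0.644 -0.     0.765] per 1cm of +h [-0.765 -0.003 -0.644] per lane y [-0.003  1.    -0.002]
```

Call:
{"api": "play_rows", "payload": {
  "targets": [-1,0,1.2,0,-2,0,2.4,0,-3,0,3.6,0,-4,0,4.8,0,-5,0,6,0,-6,0,7.2,0,-6.6,0,7.9,0,-7,0,8.4,0]
}}

```text
t: 27.58
tool_pos: [0.6351, -0.0647, 0.0697]
orientation: [0.22, 2.523, -0.073]
force: [-1.9, 0.3, 1.0]
opening: 0.0006
gripper_force: 0.6
```

```bash
python3 lane.py blue 20 11
```

```text
t 27.58 lane now s,y,h mm [ 10.4 -65.9  12.8] tilt [ 0.564 -0.102 -0.819] F [-1.9  0.3  1. ] q [-0.18 -0.12  2.16  0.01  0.49 -1.58]
target [ 0.6438 -0.0664  0.0654] shift cm [-0.48 -0.01  0.85] unit cm per 1cm of +s [-0.643 -0.     0.766] per 1cm of +h [-0.766 -0.003 -0.643] per lane y [-0.003  1.    -0.002]
```

Call:
{"api": "play_rows", "payload": {
  "targets": [-0.2,0,0.23,0,-0.4,0,0.46,0,-0.6,0,0.69,0,-0.7,0,0.85,0,-0.7,0,0.85,0]
}}

```text
t: 28.0
tool_pos: [0.6438, -0.0662, 0.0655]
orientation: [0.22, 2.524, -0.073]
force: [-0.0, 0.1, -0.2]
opening: 0.0006
gripper_force: 0.0
```

Call:
{"api": "play_rows", "payload": {
  "targets": [-0.1,0,0.12,0,-0.2,0,0.23,0,-0.2,0,0.23,0]
}}

```text
t: 28.25
tool_pos: [0.6466, -0.0668, 0.0645]
orientation: [0.22, 2.524, -0.073]
force: [0.3, 0.2, -0.6]
opening: 0.0003
gripper_force: 0.1
```

```bash
python3 lane.py blue 35 11
python3 - <<'E'
from h import *
c=eyes.read_camera("scene")
cv2.imwrite("pics/s2.png",cv2.resize(c["image"][150:310,190:360,::-1],None,fx=3.5,fy=3.5,interpolation=2))
E
```

```text
t 28.25 lane now s,y,h mm [ 23.  -65.9  10.8] tilt [ 0.563 -0.102 -0.82 ] F [ 0.3  0.2 -0.6] q [-0.18 -0.08  2.13  0.01  0.48 -1.58]
target [ 0.6581 -0.0689  0.0616] shift cm [-0.79 -0.01  0.91] unit cm per 1cm of +s [-0.644 -0.     0.765] per 1cm of +h [-0.765 -0.003 -0.644] per lane y [-0.003  1.    -0.002]
```

View pics/s2.png

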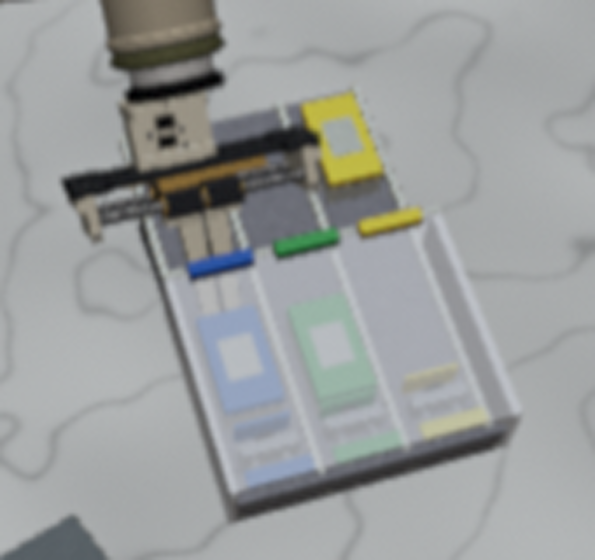

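Scene view: the blue box is under the cover, nose at (255,410), with a small gap to its paddle at (262,425). I'll go on in small steps and watch the force.

Call:
{"api": "play_rows", "payload": {
  "targets": [-0.08,0,0.1,0,-0.16,0,0.19,0,-0.16,0,0.19,0,-0.16,0,0.19,0]
}}

```text
t: 28.63
tool_pos: [0.649, -0.0672, 0.0638]
orientation: [0.22, 2.524, -0.073]
force: [-0.6, -0.4, -0.6]
opening: 0.0005
gripper_force: 0.0
```

```bash
python3 lane.py blue 35 11|head -1
```

```text
t 28.63 lane now s,y,h mm [ 25.5 -65.9  10.8] tilt [ 0.563 -0.102 -0.82 ] F [-0.6 -0.4 -0.6] q [-0.18 -0.07  2.13  0.01  0.48 -1.58]
```

Call:
{"api": "play_rows", "payload": {
  "targets": [-0.08,0,0.1,0,-0.16,0,0.19,0,-0.16,0,0.19,0,-0.16,0,0.19,0]
}}

```text
t: 28.97
tool_pos: [0.6514, -0.0676, 0.0632]
orientation: [0.22, 2.524, -0.073]
force: [-0.3, 1.1, 0.1]
opening: 0.0005
gripper_force: 0.0
```

```bash
python3 lane.py blue 35 11|head -1
```

```text
t 28.97 lane now s,y,h mm [ 28.  -65.9  10.8] tilt [ 0.563 -0.102 -0.82 ] F [-0.3  1.1  0.1] q [-0.18 -0.06  2.12  0.01  0.47 -1.58]
```

Call:
{"api": "play_rows", "payload": {
  "targets": [-0.08,0,0.1,0,-0.16,0,0.19,0,-0.16,0,0.19,0,-0.16,0,0.19,0]
}}

```text
t: 29.3
tool_pos: [0.6538, -0.068, 0.0626]
orientation: [0.22, 2.524, -0.073]
force: [0.4, 1.0, -0.4]
opening: 0.0004
gripper_force: 0.0
```

Call:
{"api": "play_rows", "payload": {
  "targets": [-0.08,0,0.1,0,-0.16,0,0.19,0,-0.16,0,0.19,0,-0.16,0,0.19,0]
}}

```text
t: 29.63
tool_pos: [0.6561, -0.0684, 0.062]
orientation: [0.22, 2.524, -0.073]
force: [-0.6, -0.1, -0.1]
opening: 0.0004
gripper_force: 0.1
```

Call:
{"api": "play_rows", "payload": {
  "targets": [-0.06,0,0.08,0,-0.13,0,0.15,0,-0.13,0,0.15,0,-0.13,0,0.15,0]
}}

```text
t: 29.97
tool_pos: [0.658, -0.0688, 0.0615]
orientation: [0.22, 2.524, -0.073]
force: [-0.5, -0.3, -0.7]
opening: 0.0005
gripper_force: 0.1
```

Call:
{"api": "play_rows", "payload": {
  "targets": [-0.06,0,0.08,0,-0.13,0,0.15,0,-0.13,0,0.15,0,-0.13,0,0.15,0]
}}

```text
t: 30.3
tool_pos: [0.6598, -0.0691, 0.0609]
orientation: [0.22, 2.525, -0.073]
force: [-1.5, 0.6, 0.3]
opening: 0.0005
gripper_force: 0.7
```

Call:
{"api": "play_rows", "payload": {
  "targets": [-0.05,0,0.06,0,-0.1,0,0.12,0,-0.1,0,0.12,0,-0.1,0,0.12,0]
}}

```text
t: 30.63
tool_pos: [0.6611, -0.0694, 0.0605]
orientation: [0.22, 2.525, -0.073]
force: [-5.1, -0.3, 3.4]
opening: 0.0006
gripper_force: 2.9
```

```bash
python3 lane.py blue 35 11|head -1
python3 - <<'E'
from h import *
f=[]
for i in range(6):
    c=eyes.read_camera("scene"); f.append(read_state()["force"])
print(np.mean(f,0))
E
```

```text
t 30.63 lane now s,y,h mm [ 38.3 -66.   10.7] tilt [ 0.563 -0.102 -0.82 ] F [-5.1 -0.3  3.4] q [-0.18 -0.03  2.1   0.    0.47 -1.58]
[-5.33281941  0.17593539  3.00999622]
```

Force along the slope is now about 6 N with the paddle in, so blue is home. Backing out, then the same for yellow.

Call:
{"api": "play_rows", "payload": {
  "targets": [0,0,-2,0,0,0,-4,0,0,0,-8,0,0,0,-12,0,0,0,-15,0,0,0,-15,0]
}}

```text
t: 31.43
tool_pos: [0.5787, -0.0542, 0.1924]
orientation: [0.218, 2.513, -0.074]
force: [1.4, -0.4, 0.8]
opening: 0.0005
gripper_force: 0.0
```

```bash
python3 lane.py yellow -72 80
```

```text
t 31.43 lane now s,y,h mm [-76.8 -65.4 116.5] tilt [ 0.573 -0.103 -0.813] F [ 1.4 -0.4  0.8] q [-0.18 -0.51  2.22  0.    0.8  -1.58]
target [0.5969 0.076  0.1559] shift cm [ 2.47 13.15  2.67] unit cm per 1cm of +s [-0.635 -0.001  0.772] per 1cm of +h [-0.772 -0.003 -0.635] per lane y [-0.003  1.    -0.002]
```

Call:
{"api": "play_rows", "payload": {
  "targets": [0,4,0,0,0,8,0,0,1,12,1,0,2.5,13.1,2.7,0,2.5,13.1,2.7,0,2.5,13.1,2.7,0,2.5,13.1,2.7,0,2.5,13.1,2.7,0],
  "grip": 6.8
}}

```text
t: 32.1
tool_pos: [0.5955, 0.0747, 0.1482]
orientation: [0.221, 2.522, -0.073]
force: [0.2, -0.1, -0.0]
opening: 0.0491
gripper_force: 0.0
```

Call:
{"api": "play_rows", "payload": {
  "targets": [0,0,0,0,0,0,0,0,0,0,0,0,0,0,0,0]
}}

```text
t: 32.43
tool_pos: [0.5949, 0.0751, 0.1474]
orientation: [0.221, 2.523, -0.073]
force: [0.4, 0.3, -0.2]
opening: 0.0671
gripper_force: 0.0
```

```bash
python3 lane.py yellow -72 18;python3 look.py yellow .118; python3 -c "
from h import *
s=read_state();print(s['opening'])"
```

```text
t 32.43 lane now s,y,h mm [-71.6  64.8  71.3] tilt [ 0.564 -0.102 -0.82 ] F [ 0.4  0.3 -0.2] q [ 0.16 -0.33  2.18 -0.29  0.73 -1.08]
target [0.5811 0.0788 0.096 ] shift cm [4.11 0.13 3.4 ] unit cm per 1cm of +s [-0.643  0.001  0.766] per 1cm of +h [-0.766 -0.003 -0.643] per lane y [-0.002  1.    -0.002]
[231 111] [337 206] ((557.2223510742188, 83.90760803222656), (49.57415008544922, 65.38621520996094), 79.49047088623047)
0.06768302682461469
```

Call:
{"api": "play_rows", "payload": {
  "targets": [2,0.1,1.7,0,4,0.1,3.3,0,4.1,0.1,3.4,0,4.1,0.1,3.4,0]
}}

```text
t: 32.82
tool_pos: [0.5801, 0.0789, 0.0945]
orientation: [0.219, 2.526, -0.074]
force: [-0.4, -0.0, 0.1]
opening: 0.0682
gripper_force: 0.0
```

Call:
{"api": "play_rows", "payload": {
  "targets": [0,0,0,0,0,0,0,0,0,0,0,0,0,0,0,0,0,0,0,0,0,0,0,0],
  "grip": 3,
  "grip_force": 8
}}

```text
t: 33.32
tool_pos: [0.5813, 0.0791, 0.0963]
orientation: [0.22, 2.523, -0.073]
force: [-2.5, -0.5, 4.3]
opening: 0.0462
gripper_force: 8.0
```

```bash
python3 lane.py yellow -16 18
```

```text
t 33.32 lane now s,y,h mm [-71.9  66.3  18.3] tilt [ 0.564 -0.102 -0.819] F [-2.5 -0.5  4.3] q [ 0.18 -0.29  2.25 -0.34  0.63 -1.  ]
target [0.6344 0.0694 0.0815] shift cm [-3.57 -0.03  4.3 ] unit cm per 1cm of +s [-0.643 -0.     0.766] per 1cm of +h [-0.766 -0.003 -0.643] per lane y [-0.002  1.    -0.002]
```

Call:
{"api": "play_rows", "payload": {
  "targets": [-0.6,0,0.7,0,-1.2,0,1.4,0,-1.8,0,2.1,0,-2.4,0,2.8,0,-3,0,3.5,0,-3.5,0,4.2,0,-3.5,0,4.2,0,-3.5,0,4.2,0]
}}

```text
t: 33.98
tool_pos: [0.6338, 0.0697, 0.082]
orientation: [0.22, 2.523, -0.073]
force: [5.1, -1.0, 2.1]
opening: 0.0458
gripper_force: 8.0
```

Call:
{"api": "play_rows", "payload": {
  "targets": [0,0,0,0,0,0,0,0,0,0,0,0,0,0,0,0,0,0,-3,0,0,0,-6,0,0,0,-9,0,0,0,-9,0],
  "grip": 6.6
}}

```text
t: 34.65
tool_pos: [0.5829, 0.08, 0.161]
orientation: [0.219, 2.517, -0.07]
force: [0.6, -0.6, 1.2]
opening: 0.0657
gripper_force: 0.0
```

Call:
{"api": "play_rows", "payload": {
  "targets": [0.7,0,-1,0,1.3,0,-1.5,0,1.3,0,-1.5,0,1.3,0,-1.5,0,1.3,0,-1.5,0,1.3,0,-1.5,0,1.3,0,-1.5,0,1.3,0,-1.5,0],
  "grip": 0
}}

```text
t: 35.32
tool_pos: [0.5632, 0.0822, 0.1593]
orientation: [0.22, 2.525, -0.074]
force: [0.2, -1.0, 0.5]
opening: 0.0173
gripper_force: 0.0
```

```bash
python3 lane.py yellow -102 11;python3 look.py yellow .106
```

```text
t 35.32 lane now s,y,h mm [-106.    66.1   74.4] tilt [ 0.563 -0.102 -0.82 ] F [ 0.2 -1.   0.5] q [ 0.19 -0.44  2.24 -0.3   0.79 -1.06]
target [0.5508 0.0842 0.097 ] shift cm [4.59 0.01 4.39] unit cm per 1cm of +s [-0.644  0.     0.765] per 1cm of +h [-0.765 -0.003 -0.644] per lane y [-0.003  1.    -0.002]
[246 198] [313 246] ((605.9921264648438, 74.814208984375), (47.715309143066406, 59.76155471801758), 80.29280853271484)
```

Call:
{"api": "play_rows", "payload": {
  "targets": [1.5,0,1.5,0,3,0,3,0,4.6,0,4.4,0,4.6,0,4.4,0,4.6,0,4.4,0,4.6,0,4.4,0]
}}

```text
t: 35.87
tool_pos: [0.5512, 0.0843, 0.0982]
orientation: [0.22, 2.524, -0.073]
force: [-0.5, 0.1, 1.2]
opening: 0.0006
gripper_force: 0.0
```

```bash
python3 lane.py yellow 20 11
```

```text
t 35.87 lane now s,y,h mm [-102.    66.2   12.2] tilt [ 0.563 -0.102 -0.82 ] F [-0.5  0.1  1.2] q [ 0.21 -0.39  2.32 -0.35  0.67 -0.97]
target [0.6669 0.0636 0.0654] shift cm [-7.76 -0.02  9.41] unit cm per 1cm of +s [-0.644 -0.     0.765] per 1cm of +h [-0.765 -0.003 -0.644] per lane y [-0.003  1.    -0.002]
```

Call:
{"api": "play_rows", "payload": {
  "targets": [-1,0,1.2,0,-2,0,2.4,0,-3,0,3.6,0,-4,0,4.8,0,-5,0,6,0,-6,0,7.2,0,-6.6,0,7.9,0,-7,0,8.4,0]
}}

```text
t: 36.53
tool_pos: [0.6565, 0.0656, 0.0699]
orientation: [0.22, 2.523, -0.073]
force: [-1.2, -0.4, 1.8]
opening: 0.0005
gripper_force: 1.0
```

Call:
{"api": "play_rows", "payload": {
  "targets": [-0.2,0,0.25,0,-0.4,0,0.5,0,-0.6,0,0.75,0,-0.75,0,0.95,0,-0.75,0,0.95,0]
}}

```text
t: 36.95
tool_pos: [0.6662, 0.0639, 0.0651]
orientation: [0.22, 2.524, -0.073]
force: [-0.5, 0.8, -0.2]
opening: 0.0004
gripper_force: 0.0
```

```bash
python3 lane.py yellow 20 11
```

```text
t 36.95 lane now s,y,h mm [19.4 66.2 10.5] tilt [ 0.563 -0.102 -0.82 ] F [-0.5  0.8 -0.2] q [ 0.11  0.    2.05 -0.34  0.52 -1.04]
target [0.6669 0.0636 0.0654] shift cm [-0.08 -0.02  0.01] unit cm per 1cm of +s [-0.644 -0.     0.765] per 1cm of +h [-0.765 -0.003 -0.644] per lane y [-0.003  1.    -0.002]
```

Call:
{"api": "play_rows", "payload": {
  "targets": [-0.1,0,0.12,0,-0.2,0,0.24,0,-0.26,0,0.3,0,-0.26,0,0.3,0]
}}

```text
t: 37.28
tool_pos: [0.6697, 0.0632, 0.0638]
orientation: [0.22, 2.525, -0.073]
force: [-0.7, 0.6, 0.1]
opening: 0.0004
gripper_force: 0.4
```

Call:
{"api": "play_rows", "payload": {
  "targets": [-0.08,0,0.1,0,-0.16,0,0.19,0,-0.16,0,0.19,0,-0.16,0,0.19,0]
}}

```text
t: 37.62
tool_pos: [0.6722, 0.0627, 0.0632]
orientation: [0.22, 2.524, -0.073]
force: [-0.5, 0.7, 0.7]
opening: 0.0008
gripper_force: 0.1
```

Call:
{"api": "play_rows", "payload": {
  "targets": [-0.08,0,0.1,0,-0.16,0,0.19,0,-0.16,0,0.19,0,-0.16,0,0.19,0]
}}

```text
t: 37.95
tool_pos: [0.6746, 0.0623, 0.0626]
orientation: [0.22, 2.524, -0.073]
force: [0.7, -0.1, 0.8]
opening: 0.0004
gripper_force: 0.1
```

Call:
{"api": "play_rows", "payload": {
  "targets": [-0.08,0,0.1,0,-0.16,0,0.19,0,-0.16,0,0.19,0,-0.16,0,0.19,0]
}}

```text
t: 38.28
tool_pos: [0.6769, 0.0619, 0.062]
orientation: [0.22, 2.524, -0.073]
force: [-0.7, -0.4, 0.6]
opening: 0.0005
gripper_force: 0.2
```

Call:
{"api": "play_rows", "payload": {
  "targets": [-0.06,0,0.08,0,-0.13,0,0.15,0,-0.13,0,0.15,0,-0.13,0,0.15,0]
}}

```text
t: 38.62
tool_pos: [0.6788, 0.0616, 0.0615]
orientation: [0.22, 2.524, -0.073]
force: [-0.1, -0.2, -0.1]
opening: 0.0002
gripper_force: 0.2
```

Call:
{"api": "play_rows", "payload": {
  "targets": [-0.06,0,0.08,0,-0.13,0,0.15,0,-0.13,0,0.15,0,-0.13,0,0.15,0]
}}

```text
t: 38.95
tool_pos: [0.6806, 0.0613, 0.061]
orientation: [0.22, 2.525, -0.073]
force: [-1.6, 0.4, 1.0]
opening: 0.0007
gripper_force: 1.3
```

Call:
{"api": "play_rows", "payload": {
  "targets": [-0.05,0,0.06,0,-0.1,0,0.12,0,-0.1,0,0.12,0,-0.1,0,0.12,0]
}}

```text
t: 39.28
tool_pos: [0.6819, 0.061, 0.0605]
orientation: [0.22, 2.525, -0.074]
force: [-6.4, -0.4, 3.0]
opening: 0.0008
gripper_force: 3.5
```

Yellow is home as well, at about 7 N. Retract and check.

Call:
{"api": "play_rows", "payload": {
  "targets": [0,0,-2,0,0,0,-4,0,0,0,-8,0,0,0,-12,0,0,0,-16,0,0,0,-20,0,0,0,-22,0,0,0,-22,0]
}}

```text
t: 39.95
tool_pos: [0.5596, 0.0845, 0.2486]
orientation: [0.219, 2.514, -0.069]
force: [0.5, 1.1, 0.3]
opening: 0.0005
gripper_force: 0.0
```

Run:
```python
from h import *
print(read_state()["tool_pos"],read_state()["force"])
c=eyes.read_camera("scene")
cv2.imwrite("pics/s3.png",cv2.resize(c["image"][150:310,190:360,::-1],None,fx=3.5,fy=3.5,interpolation=2))
```

```text
[0.55962456 0.08451692 0.24856898] [0.4682652  1.11569178 0.26353288]
```

View pics/s3.png

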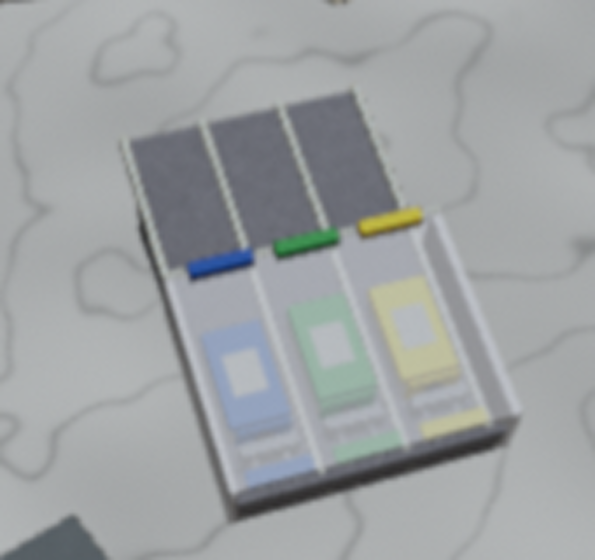

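Both boxes rest against their stops: blue with its nose at (260,430), yellow at (430,380). Green is unchanged and the arm is clear, so I'm handing in.

```bash
python3 -c "
from plant import workorder
print(workorder.close_job())"
```

```text
the job is handed in; nothing more can be done
None
```

I filed the yellow and blue boxes lid up in their own lanes, each pushed home against its stop with about 6–7 N, left the green box and bench items alone, and handed the job in at about 40 s; the hand-in returned no verdict.

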